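# Seat the nested lids on the packed canister, then lift off the outer lid alone

### The job

One of the two open canisters is packed: its tin stands nearly up to the rim, while the other holds only a low tin and stays open. Take the nested pair of lids off the lid stand by the stem of the inner lid, carry the pair together and lower it gently onto the packed canister until the inner lid sits fully home; then take the outer lid by its collar and lift it straight up, alone, leaving the inner lid seated and undisturbed. Finish while still holding the outer lid, level and still, about 10 cm above where it sat, so that the seal can be inspected; do not put it down or let go, and do not disturb the canisters or anything else on the bench.

Things in the scene. Friction and masses are not known exactly. Their poses are not given: they have to be found in the camera images.
- canister_a_rim (a point): Open round aluminium canister, loose on the bench, 90 mm outer diameter, 84 mm inner diameter, 120 mm high, 3 mm wall, 4 mm bottom, about 0.7 kg. This point is the centre of its mouth, at the rim's height; z up. Holds one of the two tins; which one varies.
- canister_b_rim (a point): Open round aluminium canister, loose on the bench, 90 mm outer diameter, 84 mm inner diameter, 120 mm high, 3 mm wall, 4 mm bottom, about 0.7 kg. This point is the centre of its mouth, at the rim's height; z up. Holds one of the two tins; which one varies.
- tin_tall_center (a point): Food tin of 71 mm diameter, 100 mm high, standing in one of the canisters, its top 16 mm below the rim: that canister is the packed one. Point: its centre, half-way up.
- tin_low_center (a point): Food tin of 71 mm diameter, 40 mm high, on the bottom of the other canister, 76 mm below its rim. Point: its centre, half-way up.
- lid_stand: Fixed grey plastic stand on which the nested lids start: a foot 120 mm wide and 4 mm thick, with a ring 92 mm wide whose top is 20 mm above the bench. Origin: centre of its underside, on the bench.
- inner_grip (a point): Inner lid, ~0.18 kg: plug 76 mm wide, 12 mm deep, tapered foot; flange 94 mm wide, 6 mm thick, rests on the stand or rim; upright stem 18 mm thick, 48 mm above the flange, its top 26 mm free above the outer lid's collar. Point: on the axis amid those 26 mm, 13 mm below the stem's top, 41 mm above the flange's underside (so 41 mm above the rim when home); z up. Lifting the stem carries both lids.
- outer_grip (a point): Outer lid, ~0.12 kg, lies loose on the inner lid's flange: cap 106 mm wide, 14 mm high, 4 mm top plate, skirt (100 mm inside) round the flange; on the plate a collar 46 mm wide, 18 mm high, 30 mm hole, the stem passing through. Point: on the axis half-way up the collar, 9 mm above the plate; z up. Nested it is 22 mm below inner_grip; the stem then stands 35 mm above it, between the fingers.
- food_can: Bystander: steel can, 74 mm diameter, 110 mm high. Origin: centre of its underside.
- jar: Bystander: glass jar with a lid, 68 mm diameter, 100 mm high. Origin: centre of its underside.
- carton: Bystander: white and blue carton, 60 x 90 x 100 mm high. Origin: centre of its underside.
- carton_opener: Bystander: flat grey hand tool lying on the bench, 130 x 18 x 12 mm. Origin: centre of its underside; x along it.
- marker: Bystander: marker pen lying on the bench, 120 x 14 x 14 mm. Origin: centre of its underside; x along it.
- tape_roll: Bystander: roll of clear tape lying flat, 86 mm diameter, 45 mm high. Origin: centre of its underside.
- small_carton: Bystander: small cardboard box, 45 x 80 x 35 mm high. Origin: centre of its underside.
Not all that is in view belongs to the job. What is shaped like the part that bears outer_grip but pink is not meant.

How it is judged:
By the outcome, as a careful person would: the job done as asked, in the order asked, and still so for the second after the job is handed in, while the arm keeps its last pose, push and grip.
It also fails if it takes over 58 s, if anything falls off the work surface, if the arm or the gripper's body presses on something with over 40 N, if the wrist force passes 120 N, or if a joint passes its speed limit or range.

### The arm

A 6-joint arm with a two-finger parallel gripper is mounted at the origin on the work surface. World frame = base frame: x ahead of the robot, y to its left, z up, the work surface at z = 0. Lengths are in mm, angles in rad, forces in N, time in s.
With the tool pointing down it reaches from about 325 to 1000 mm from the base axis. Payload 5.1 kg.
Tool frame: the origin (TCP) lies at the very end of the fingers, on their centre line; the grasp point (between the pads) lies 19 mm behind it; y points along the fingers, x is the direction in which the jaws open and shut, and the axes are right-handed (so a half turn about y gives the same grasp; the last joint's range is limited). The gripper opens to 85 mm and grips with 20 to 120 N. Pads are 22 mm wide; open, the fingers measure 114 mm over their backs; the gripper's body (76 mm by 85 mm) begins 54 mm behind the grasp point. The pads swing forward as they close: fully open they stand 13 mm farther back than shut.
Start: joints at [-1.292, 0.124, 1.65, -0, 1.367, -0.083], TCP at [230.04, -607.92, 231.322] pointing down, gripper open.
Joint ranges: [-2.61, 2.61], [-1.02, 2.33], [0.03, 2.71], [-1.35, 4.49], [0.32, 2.68], [-2.91, 2.91]. Speed limits (rad/s): [2.57, 2.57, 3.14, 3.14, 3.14, 3.14].

### API

Orientations are given as a unit quaternion [x, y, z, w].
In Python, from plant import state, camera, finish_job gives the robot as it stands.
- The arm moves only by the shell command python3 -m pendant 'ROWS' [OPENING]. ROWS is JSON, a list of rows, each an object of numbers: "tx", "ty", "tz": the shift along the world's x, y, z scaled (see below); "turn": the turn about the world's z scaled (see below). A call has 1 to 20 rows; each row shifts and turns the pose as measured when the row begins; what a row does not reach is not made up. The controller multiplies each number of a shift by 0.03 m and each number of a turn by 6 degrees. A row lasts 1/12 s, in which the tool goes at most 41.7 mm and 7.16 degrees, less where a joint would pass 70% of its speed; a pose out of reach is approached as far as the arm can. A call with a number of a shift or a turn outside -1 to 1 is refused whole. A call with a gripper value outside its range is refused whole. OPENING is the gripper's target within -1 to 1 (fully open at 1, half-way at 0, shut at -1), set as the call begins (- or left out, the last holds). The fingers move at their own pace and stop on an object; the grip force is fixed at half the most. Time passes only in rows, so rows that do not move let the fingers close. It gives the time, the measured TCP pose, the force and the opening at its end, in the units of the state.
- state(): the state, without advancing time (a new reading comes with each control period).
- camera(name): name is "side" or "top"; returns a dict with "img" (384x512x3 uint8, red, green, blue), "range_z" (384x512 float32, mm along the optical axis (not along the pixel's ray), 0 where there is no reading), "camera_matrix" (3x3 intrinsics, pixels), "rvec" (rotation vector, rad) and "tvec" (3), from world to camera coordinates, as OpenCV has them. Camera axes: x right, y down, z forward; pixel columns grow to the right and rows downward; lengths in mm; the calibration is good to about 2 mm. A picture is of the moment at which its call begins.
- finish_job(): hands the job in, once; it reports no verdict.
The state is a dict: "time": time; "joint_positions": joint angles; "dq": joint speeds; "tau": joint torques, N m; "tool_pos": TCP position; "orientation": TCP orientation; "contact_force": force on the tool from outside, world axes, zero at the start; "wrist_torque": the same for the moment, N m; "opening": finger opening in mm.
Only numpy, scipy, OpenCV 4.12 (cv2) and the standard library are available. Lean on these libraries where they do the work, as an engineer would, in place of code of your own. Each camera call takes 0.05 s, during which the arm holds its last target.

## Working session

There is one attempt and no reset: what is moved stays moved. The work goes in short steps, Python scripts to look and compute and a shell command to move; the robot and the scene stay as the last step left them, time stands still between calls to the robot, and variables do not carry over. Pictures are saved under pics/ and viewed, and the job is handed in when it is done.

```bash
mkdir -p pics; ls
cat > h.py <<'E'
import numpy as np, cv2
from plant import state, camera
def snap(n,f=None):
    c=camera(n)
    np.savez(f'{n}.npz',**c)
    if f: cv2.imwrite(f'pics/{f}.png',cv2.cvtColor(c['img'],cv2.COLOR_RGB2BGR))
    return c
def load(n): return dict(np.load(f'{n}.npz'))
def world(c):
    K=c['camera_matrix'];R,_=cv2.Rodrigues(c['rvec']);z=c['range_z'].astype(float)
    v,u=np.mgrid[:z.shape[0],:z.shape[1]]
    p=np.stack([(u-K[0,2])/K[0,0]*z,(v-K[1,2])/K[1,1]*z,z],-1)
    w=(p-c['tvec'].ravel())@R
    w[z==0]=np.nan
    return w
def proj(c,p):
    return cv2.projectPoints(np.float64(p).reshape(-1,3),c['rvec'],c['tvec'],c['camera_matrix'],None)[0].reshape(-1,2)
def ray(c,uv,h):
    K=c['camera_matrix'];R,_=cv2.Rodrigues(c['rvec']);o=-R.T@c['tvec'].ravel()
    d=R.T@np.linalg.inv(K)@np.array([uv[0],uv[1],1.]);return o+d*(h-o[2])/d[2]
E
python3 - <<'E'
from h import *
for n in('side','top'):
    c=snap(n,n+'0'); R,_=cv2.Rodrigues(c['rvec']); print(n,(-R.T@c['tvec'].ravel()).round(),R.round(2).tolist(),c['camera_matrix'].tolist())
print(state())
E
```

```text
pics
side [118. 613. 941.] [[-0.82, -0.58, -0.0], [-0.44, 0.62, -0.64], [0.37, -0.53, -0.76]] [[494.8505098077727, 0.0, 260.79629029907994], [0.0, 494.8505098077727, 186.45570271865262], [0.0, 0.0, 1.0]]
top [ 381.  -12. 1170.] [[0.01, -1.0, -0.03], [-0.99, -0.01, -0.14], [0.14, 0.03, -0.99]] [[472.5466869645095, 0.0, 256.96749581913224], [0.0, 472.5466869645095, 191.45805712085902], [0.0, 0.0, 1.0]]
{'time': 0.1, 'joint_positions': array([-1.29162119e+00,  1.24418375e-01,  1.65160395e+00,  8.61443462e-06,
        1.36748870e+00, -8.26098372e-02]), 'dq': array([ 0.00167281, -0.00224862, -0.00211787, -0.0006729 , -0.00018552,
       -0.00050134]), 'tau': array([ 1.89959874e-04, -4.24930036e+01, -3.66654539e+01, -1.04532783e-04,
        3.92586211e-03,  1.71071963e-05]), 'tool_pos': array([ 229.87310358, -607.37802828,  230.1505456 ]), 'orientation': array([-0.5813624 ,  0.40241075, -0.40136585,  0.58222745]), 'contact_force': array([ 0.22127894,  0.81186612, -0.30443364]), 'wrist_torque': array([ 0.02677615,  0.04246502, -0.01602994]), 'opening': 85.3558960605454}
```

View pics/side0.png

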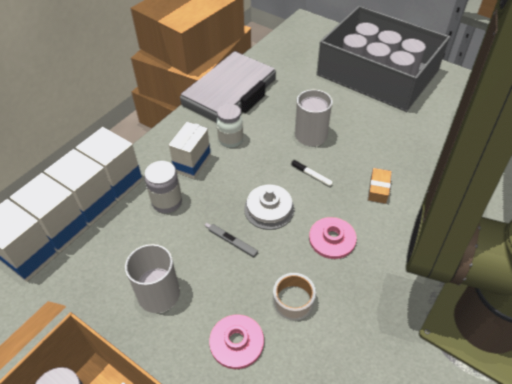

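View pics/top0.png

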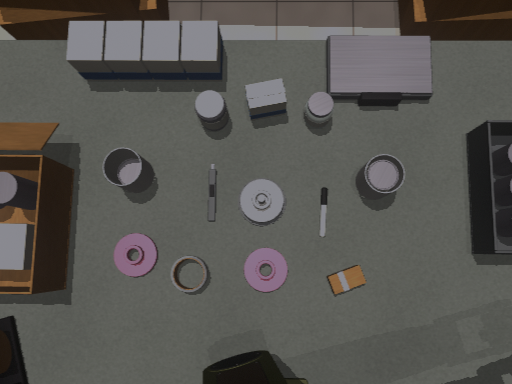

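The top view shows the white nested lids at (262,201), pink lookalike lids at (135,255) and (266,269), and canisters at (124,168) and (383,175). In the side view the lids are at (269,203), the pink ones at (333,236) and (237,340), and the canisters at (152,278) and (314,117). I choose the white pair with the stem, as the pink ones are excluded. Next I'll measure and check a close crop.

Run:
```python
from h import *
t=load('top');s=load('side');W=world(t);WS=world(s)
def circ(W,x,y,r,lo,hi):
    m=(np.hypot(W[...,0]-x,W[...,1]-y)<r)&(W[...,2]>lo)&(W[...,2]<hi)
    p=W[m]; 
    if len(p)<5: return None
    (c,rr)=cv2.minEnclosingCircle(p[:,:2].astype(np.float32)); return np.round(c,1),round(rr,1),np.median(p[:,2]).round(1),len(p)
for nm,(u,v) in dict(lid=(262,201),A=(124,168),B=(383,175)).items():
    p=W[v,u]; print(nm,p.round(1))
    g=ray(t,(u,v),50 if nm=='lid' else 120)
    for N,w in(('top',W),('side',WS)):
        if nm=='lid':
            for lo,hi in((15,30),(30,42),(44,60),(62,90)): print(N,lo,hi,circ(w,g[0],g[1],75,lo,hi))
        else:
            for lo,hi in((112,130),(95,110),(30,60)): print(N,lo,hi,circ(w,g[0],g[1],60 if lo>110 else 36,lo,hi))
def crop(c,u,v,k=40): return cv2.resize(cv2.cvtColor(c['img'],cv2.COLOR_RGB2BGR)[v-k:v+k,u-k:u+k],(380,380),interpolation=cv2.INTER_CUBIC)
cv2.imwrite('pics/crop1.png',np.hstack([crop(t,262,201),crop(s,269,203)]))
cv2.imwrite('pics/crop2.png',np.hstack([crop(t,124,168),crop(t,383,175)]))
```

```text
lid [514.    8.4  70.1]
top 15 30 (array([521.4,  12. ]), 53.0, np.float64(28.0), 736)
top 30 42 (array([521.1,  11.6]), 52.5, np.float64(31.3), 512)
top 44 60 (array([521.5,  11.6]), 22.7, np.float64(47.6), 156)
top 62 90 (array([521.5,  11.8]), 9.0, np.float64(72.5), 48)
side 15 30 (array([519.8,  11.7]), 55.2, np.float64(28.3), 604)
side 30 42 (array([519.2,  12.8]), 52.9, np.float64(31.4), 520)
side 44 60 (array([519.3,  12.8]), 23.5, np.float64(47.8), 164)
side 62 90 (array([519.3,  11.9]), 10.1, np.float64(71.9), 62)
A [595.4 348.9  38.5]
top 112 130 (array([584.3, 329.6]), 45.7, np.float64(118.3), 230)
top 95 110 None
top 30 60 (array([580. , 322.9]), 36.0, np.float64(41.5), 366)
side 112 130 (array([584.7, 330. ]), 46.1, np.float64(118.2), 368)
side 95 110 (array([580.1, 290.4]), 13.0, np.float64(104.3), 21)
side 30 60 (array([594.3, 314.5]), 30.6, np.float64(41.7), 241)
B [ 573.  -267.1  101.4]
top 112 130 (array([ 574.1, -265.4]), 45.5, np.float64(118.5), 221)
top 95 110 (array([ 573.5, -264.2]), 35.2, np.float64(101.3), 713)
top 30 60 None
side 112 130 (array([ 574.2, -263.4]), 47.1, np.float64(117.6), 235)
side 95 110 (array([ 572.9, -267.5]), 33.6, np.float64(102.4), 290)
side 30 60 None
```

View pics/crop1.png

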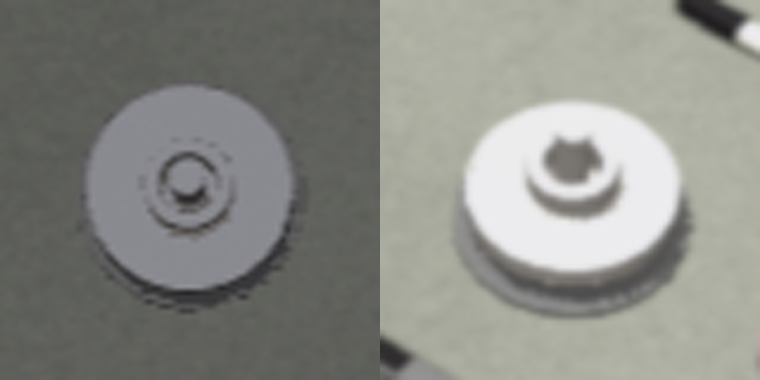

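View pics/crop2.png

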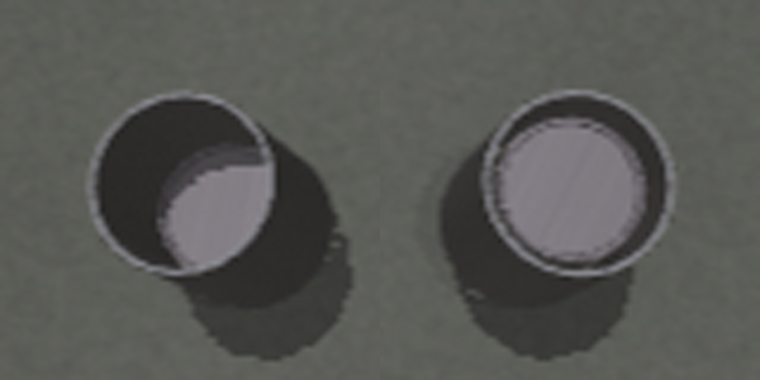

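The crops confirm the white lid with a stem inside its collar on the grey stand, and that the right canister (top 383,175) is the packed one. Its tin top measures 101 mm, against 41 mm in the left one. The lid axis is at about (520.5, 12) and the packed rim at about (574, -264.5). The heights match the description: collar top about 48, stem top about 74.

```bash
python3 - <<'E'
from h import *
from scipy.spatial.transform import Rotation as Ro
s=state();print(Ro.from_quat(s['orientation']).as_matrix().round(3))
E
python3 -m pendant '[{"tx":0.42,"ty":0.9},{"tx":0.42,"ty":0.9},{"tx":0.42,"ty":0.9},{"tx":0.42,"ty":0.9},{"tx":0.42,"ty":0.9},{"tx":0.42,"ty":0.9},{"tx":0.42,"ty":0.9},{"tx":0.42,"ty":0.9},{"tx":0.42,"ty":0.9},{"tx":0.42,"ty":0.9},{"tx":0.42,"ty":0.9},{"tx":0.42,"ty":0.9},{"tx":0.42,"ty":0.9},{"tx":0.42,"ty":0.9},{"tx":0.42,"ty":0.9},{"tx":0.42,"ty":0.9},{"tx":0.42,"ty":0.9},{"tx":0.42,"ty":0.9},{"tx":0.42,"ty":0.9},{"tx":0.42,"ty":0.9}]' 0.3
```

```text
[[ 0.354 -0.001  0.935]
 [-0.935  0.002  0.354]
 [-0.002 -1.     0.   ]]invalid input
```

```bash
python3 -m pendant '[{"tx":0.42,"ty":0.9,"tz":0,"turn":0},{"tx":0.42,"ty":0.9,"tz":0,"turn":0}]' 0.3; python3 -m pendant 2>&1 | head
```

```text
time: 0.27
tool_pos: [253.0, -555.2, 228.2]
orientation: [-0.58, 0.405, -0.402, 0.581]
contact_force: [0.2, -0.6, 0.1]
opening: 63.9
invalid input
```

```bash
python3 -m pendant '[{"tx":0.42,"ty":0.9,"tz":0.1,"turn":0},{"tx":0.42,"ty":0.9,"tz":0.1,"turn":0},{"tx":0.42,"ty":0.9,"tz":0,"turn":0},{"tx":0.42,"ty":0.9,"tz":0,"turn":0},{"tx":0.42,"ty":0.9,"tz":0,"turn":0},{"tx":0.42,"ty":0.9,"tz":0,"turn":0},{"tx":0.42,"ty":0.9,"tz":0,"turn":0},{"tx":0.42,"ty":0.9,"tz":0,"turn":0},{"tx":0.42,"ty":0.9,"tz":0,"turn":0},{"tx":0.42,"ty":0.9,"tz":0,"turn":0},{"tx":0.42,"ty":0.9,"tz":0,"turn":0},{"tx":0.42,"ty":0.9,"tz":0,"turn":0},{"tx":0.42,"ty":0.9,"tz":0,"turn":0},{"tx":0.42,"ty":0.9,"tz":0,"turn":0},{"tx":0.42,"ty":0.9,"tz":0,"turn":0},{"tx":0.42,"ty":0.9,"tz":0,"turn":0},{"tx":0.42,"ty":0.9,"tz":0,"turn":0},{"tx":0.42,"ty":0.9,"tz":0,"turn":0}]' -0.2
```

```text
time: 1.77
tool_pos: [481.2, -40.8, 224.3]
orientation: [-0.578, 0.411, -0.4, 0.581]
contact_force: [0.9, 0.1, -0.6]
opening: 34.4
```

```bash
python3 -m pendant '[{"tx":0.6,"ty":0.8,"tz":-0.5,"turn":0},{"tx":0.4,"ty":0.6,"tz":-0.8,"turn":0},{"tx":0.2,"ty":0.2,"tz":-0.8,"turn":0},{"tx":0,"ty":0,"tz":-0.6,"turn":0},{"tx":0,"ty":0,"tz":0,"turn":0},{"tx":0,"ty":0,"tz":0,"turn":0},{"tx":0,"ty":0,"tz":0,"turn":0}]' -0.1
python3 -c "
from h import *
print(state()['tool_pos'])"
```

```text
time: 2.35
tool_pos: [519.0, 16.5, 140.2]
orientation: [-0.579, 0.408, -0.397, 0.584]
contact_force: [-1.0, -0.1, -1.1]
opening: 38.6
[519.00617643  16.48828202 140.20313878]
```

```bash
python3 -m pendant '[{"tx":0.05,"ty":-0.15,"tz":-0.6,"turn":0},{"tx":0,"ty":0,"tz":-0.6,"turn":0},{"tx":0,"ty":0,"tz":-0.4,"turn":0},{"tx":0,"ty":0,"tz":0,"turn":0},{"tx":0,"ty":0,"tz":0,"turn":0},{"tx":0,"ty":0,"tz":0,"turn":0}]' -0.1
python3 -m pendant '[{"tx":0,"ty":0,"tz":0,"turn":0},{"tx":0,"ty":0,"tz":0,"turn":0}]'
python3 - <<'E'
from h import *
for n in('side','top'):
    c=snap(n)
    p=proj(c,[520,12,74])[0].astype(int);k=45
    cv2.imwrite(f'pics/{n}1.png',cv2.resize(cv2.cvtColor(c['img'],cv2.COLOR_RGB2BGR)[p[1]-k:p[1]+k,p[0]-k:p[0]+k],(500,500),interpolation=cv2.INTER_CUBIC))
E
```

```text
time: 2.85
tool_pos: [525.0, 9.1, 99.5]
orientation: [-0.576, 0.405, -0.403, 0.585]
contact_force: [-0.4, 0.4, -0.3]
opening: 38.1
time: 3.02
tool_pos: [526.3, 8.8, 101.9]
orientation: [-0.575, 0.404, -0.404, 0.586]
contact_force: [0.2, 0.7, -0.4]
opening: 38.6
```

View pics/side1.png

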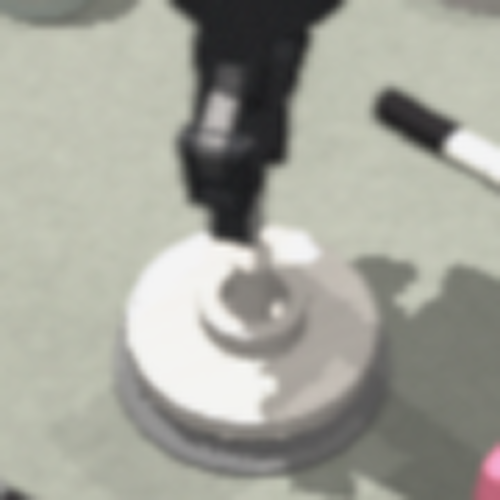

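```bash
for i in 1 ; do python3 -m pendant '[{"tx":0,"ty":0,"tz":0,"turn":0}]'; done
python3 -m pendant '[{"tx":-0.2,"ty":0.1,"tz":-0.3,"turn":0}]'
python3 -m pendant '[{"tx":0,"ty":0,"tz":0,"turn":0}]'
python3 -m pendant '[{"tx":0,"ty":0,"tz":0,"turn":0}]'
```

```text
time: 3.2
tool_pos: [526.5, 8.9, 102.3]
orientation: [-0.575, 0.404, -0.404, 0.586]
contact_force: [-0.4, 1.0, -0.2]
opening: 38.5
time: 3.28
tool_pos: [522.9, 11.5, 95.6]
orientation: [-0.574, 0.402, -0.406, 0.587]
contact_force: [0.6, -0.5, 0.3]
opening: 38.1
time: 3.37
tool_pos: [520.6, 12.1, 93.3]
orientation: [-0.575, 0.403, -0.404, 0.586]
contact_force: [-0.1, -0.1, -1.2]
opening: 38.7
time: 3.45
tool_pos: [520.4, 12.3, 93.1]
orientation: [-0.575, 0.403, -0.404, 0.586]
contact_force: [-0.0, -0.3, -0.2]
opening: 38.6
```

View pics/top1.png

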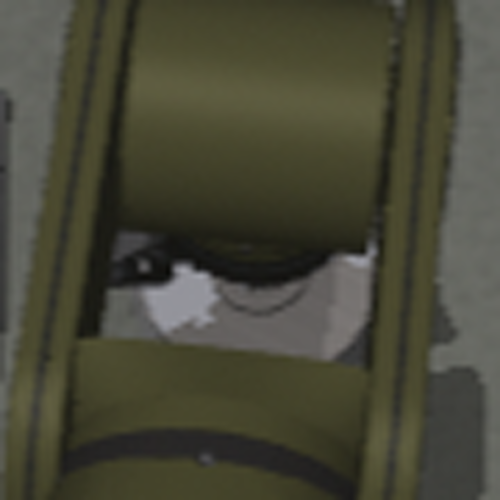

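```bash
cat >> h.py <<'E'
def st():
    from scipy.spatial.transform import Rotation as Ro
    s=state();R=Ro.from_quat(s['orientation']).as_matrix()
    print(round(s['time'],2),s['tool_pos'].round(1),'y',(R[:,1]*180/np.pi).round(2)[:2],'jaw',R[:,0].round(3),'F',s['contact_force'].round(1),'M',s['wrist_torque'].round(2),s['opening'].round(1))
E
python3 -m pendant '[{"tx":0,"ty":0,"tz":-0.4,"turn":0},{"tx":0,"ty":0,"tz":-0.4,"turn":0},{"tx":0,"ty":0,"tz":0,"turn":0},{"tx":0,"ty":0,"tz":0,"turn":0}]'
python3 -c "
from h import *
st()"
```

```text
time: 3.78
tool_pos: [519.2, 12.6, 65.4]
orientation: [-0.575, 0.404, -0.403, 0.586]
contact_force: [0.1, 0.0, 0.6]
opening: 38.2Traceback (most recent call last):
  File "<string>", line 3, in <module>
    st()
    ~~^^
  File "h.py", line 24, in st
    print(round(s['time'],2),s['tool_pos'].round(1),'y',(R[:,1]*180/np.pi).round(2)[:2],'jaw',R[:,0].round(3),'F',s['contact_force'].round(1),'M',s['wrist_torque'].round(2),s['opening'].round(1))
                                                                                                                                                                             ^^^^^^^^^^^^^^^^^^
AttributeError: 'float' object has no attribute 'round'
```

```bash
sed -i "s/s\['opening'\].round(1)/round(s['opening'],1)/" h.py
python3 -m pendant '[{"tx":0.04,"ty":0,"tz":-0.25,"turn":0},{"tx":0,"ty":0,"tz":-0.15,"turn":0},{"tx":0,"ty":0,"tz":0,"turn":0},{"tx":0,"ty":0,"tz":0,"turn":0}]'
python3 - <<'E'
from h import *
st()
c=snap('side')
p=proj(c,[520,12,74])[0].astype(int);k=45
cv2.imwrite('pics/side2.png',cv2.resize(cv2.cvtColor(c['img'],cv2.COLOR_RGB2BGR)[p[1]-k:p[1]+k,p[0]-k:p[0]+k],(500,500),interpolation=cv2.INTER_CUBIC))
E
```

```text
time: 4.12
tool_pos: [520.1, 12.5, 51.0]
orientation: [-0.576, 0.404, -0.403, 0.585]
contact_force: [-0.2, -0.7, -0.1]
opening: 38.1
4.12 [520.1  12.5  51. ] y [0.37 0.7 ] jaw [ 0.349 -0.937 -0.009] F [-0.2 -0.7 -0.1] M [0.02 0.01 0.  ] 38.1
```

View pics/side2.png

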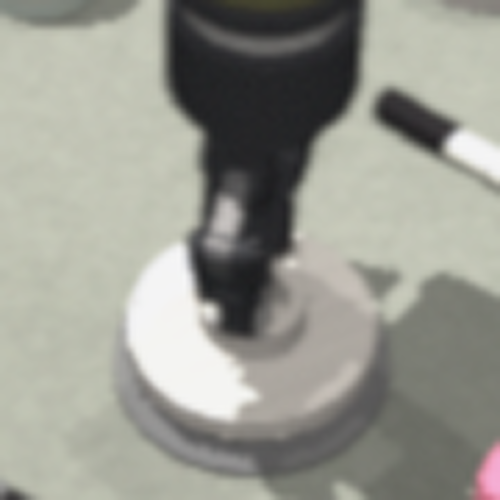

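The fingers straddle the stem above the collar (crop centre), so I'll close.

```bash
python3 -m pendant '[{"tx":0,"ty":0,"tz":0,"turn":0},{"tx":0,"ty":0,"tz":0,"turn":0},{"tx":0,"ty":0,"tz":0,"turn":0},{"tx":0,"ty":0,"tz":0,"turn":0},{"tx":0,"ty":0,"tz":0,"turn":0},{"tx":0,"ty":0,"tz":0,"turn":0}]' -1
python3 -c "
from h import *
st()"
```

```text
time: 4.67
tool_pos: [520.4, 12.4, 51.7]
orientation: [-0.576, 0.404, -0.403, 0.586]
contact_force: [0.4, -0.8, -1.0]
opening: 16.1
4.67 [520.4  12.4  51.7] y [0.45 0.68] jaw [ 0.349 -0.937 -0.008] F [ 0.4 -0.8 -1. ] M [-0.05 -0.09  0.  ] 16.1
```

```bash
python3 -m pendant '[{"tx":0,"ty":0,"tz":0,"turn":0},{"tx":0,"ty":0,"tz":0,"turn":0},{"tx":0,"ty":0,"tz":0.2,"turn":0},{"tx":0,"ty":0,"tz":0.3,"turn":0},{"tx":0,"ty":0,"tz":0.4,"turn":0},{"tx":0,"ty":0,"tz":0.4,"turn":0},{"tx":0,"ty":0,"tz":0.4,"turn":0},{"tx":0,"ty":0,"tz":0,"turn":0},{"tx":0,"ty":0,"tz":0,"turn":0}]'
python3 - <<'E'
from h import *
st()
c=snap('side','side3')
E
```

```text
time: 5.42
tool_pos: [518.9, 12.6, 107.8]
orientation: [-0.576, 0.404, -0.403, 0.585]
contact_force: [-0.5, -1.4, -3.2]
opening: 15.7
5.42 [518.9  12.6 107.8] y [0.35 0.7 ] jaw [ 0.349 -0.937 -0.009] F [-0.5 -1.4 -3.2] M [-0.04  0.03 -0.03] 15.7
```

View pics/side3.png

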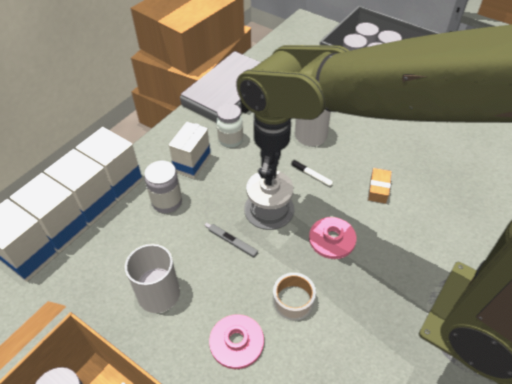

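The pair is lifted at side (270,190), level, and the stand stays behind. Raise it and carry it across.

```bash
python3 -m pendant '[{"tx":0,"ty":0,"tz":0.4,"turn":0},{"tx":0,"ty":0,"tz":0.7,"turn":0},{"tx":0,"ty":0,"tz":0.7,"turn":0},{"tx":0,"ty":0,"tz":0.7,"turn":0},{"tx":0,"ty":-0.2,"tz":0.5,"turn":0},{"tx":0.1,"ty":-0.5,"tz":0.2,"turn":0},{"tx":0.1,"ty":-0.6,"tz":0,"turn":0},{"tx":0.15,"ty":-0.7,"tz":0,"turn":0},{"tx":0.15,"ty":-0.7,"tz":0,"turn":0},{"tx":0.15,"ty":-0.7,"tz":0,"turn":0},{"tx":0.15,"ty":-0.7,"tz":0,"turn":0},{"tx":0.15,"ty":-0.7,"tz":0,"turn":0},{"tx":0.15,"ty":-0.7,"tz":0,"turn":0},{"tx":0.15,"ty":-0.6,"tz":0,"turn":0},{"tx":0.1,"ty":-0.5,"tz":0,"turn":0},{"tx":0.1,"ty":-0.4,"tz":0,"turn":0},{"tx":0,"ty":-0.2,"tz":0,"turn":0},{"tx":0,"ty":0,"tz":0,"turn":0},{"tx":0,"ty":0,"tz":0,"turn":0}]'
python3 -c "
from h import *
st()"
```

```text
time: 7.05
tool_pos: [557.9, -211.9, 210.8]
orientation: [-0.578, 0.408, -0.398, 0.585]
contact_force: [0.2, -0.4, -2.1]
opening: 15.7
7.05 [ 557.9 -211.9  210.8] y [-0.33  0.93] jaw [ 0.351 -0.936 -0.017] F [ 0.2 -0.4 -2.1] M [-0.03  0.01  0.06] 15.7
```

```bash
python3 -m pendant '[{"tx":0.1,"ty":-0.3,"tz":0,"turn":0},{"tx":0.15,"ty":-0.5,"tz":0,"turn":0},{"tx":0.15,"ty":-0.5,"tz":0,"turn":0},{"tx":0.1,"ty":-0.3,"tz":0,"turn":0},{"tx":0,"ty":-0.1,"tz":0,"turn":0},{"tx":0,"ty":0,"tz":0,"turn":0},{"tx":0,"ty":0,"tz":0,"turn":0},{"tx":0,"ty":0,"tz":0,"turn":0}]'
python3 - <<'E'
from h import *
st()
for n in('side','top'): snap(n,n+'4')
E
```

```text
time: 7.72
tool_pos: [574.6, -266.6, 210.5]
orientation: [-0.578, 0.407, -0.397, 0.585]
contact_force: [0.2, -0.1, -3.1]
opening: 15.8
7.72 [ 574.6 -266.6  210.5] y [-0.36  0.99] jaw [ 0.354 -0.935 -0.018] F [ 0.2 -0.1 -3.1] M [-0.01  0.03  0.02] 15.8
```

View pics/side4.png

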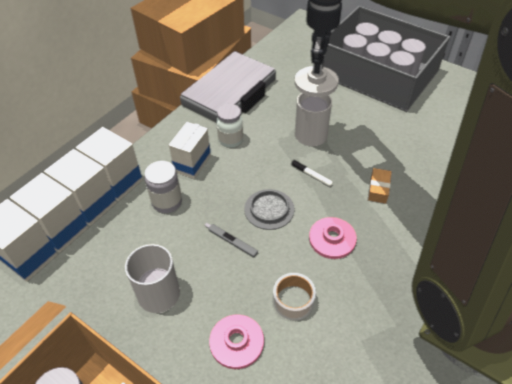

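View pics/top4.png

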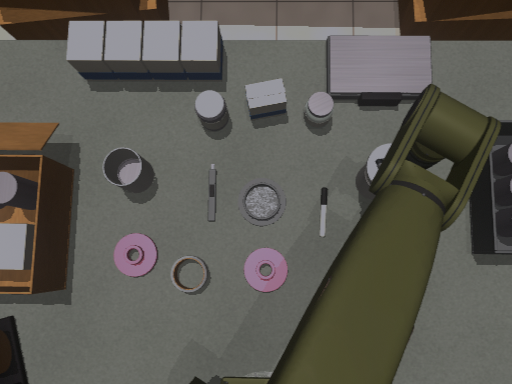

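Side: the pair hangs at (316,80) above the packed canister at (313,118), and the stand at (269,207) is empty. I'll measure the lid's centre against the rim.

Run:
```python
from h import *
from scipy.optimize import least_squares
for n in('side','top'):
    c=load(n);W=world(c)
    m=(np.hypot(W[...,0]-574,W[...,1]+265)<80)&(W[...,2]>150)&(W[...,2]<194)
    p=W[m]; ctr,r=cv2.minEnclosingCircle(p[:,:2].astype(np.float32)); print(n,'lid',np.round(ctr,1),round(r,1),np.percentile(p[:,2],[5,50,95]).round(1),len(p))
    q=p[(p[:,2]>180)]
    # boundary fit
    h=cv2.convexHull(q[:,:2].astype(np.float32))[:,0]
    f=least_squares(lambda a:np.hypot(h[:,0]-a[0],h[:,1]-a[1])-52.5,[574,-265],loss='soft_l1');print(' fit53',f.x.round(1),np.abs(f.fun).max().round(1))
    A=np.c_[q[:,:2]-[574,-265],np.ones(len(q))];s=np.linalg.lstsq(A,q[:,2],rcond=None)[0];print(' plane tilt deg',np.degrees(s[:2]).round(2),s[2].round(1))
    m=(np.hypot(W[...,0]-574,W[...,1]+265)<55)&(W[...,2]>5)&(W[...,2]<112);p=W[m]
    if n=='side':
        f=least_squares(lambda a:np.hypot(p[:,0]-a[0],p[:,1]-a[1])-45,[574,-265],loss='soft_l1');print(' can body fit',f.x.round(1),np.median(np.abs(f.fun)).round(2),len(p))
```

```text
side lid [ 571.9 -262.7] 55.1 [178.8 188.7 191.7] 819
 fit53 [ 572.2 -263.1] 3.1
 plane tilt deg [ 0.15 -0.85] 188.7
 can body fit [ 573.3 -265.5] 1.55 1428
top lid [ 584.9 -243.8] 47.8 [182.7 188.  190.9] 423
 fit53 [ 574.3 -263.2] 9.6
 plane tilt deg [-0.46  0.27] 187.9
```

Run:
```python
from h import *
from scipy.optimize import least_squares
s=load('side')
im0=cv2.cvtColor(cv2.imread('pics/side0.png'),cv2.COLOR_BGR2RGB)
im4=s['img']
def crop(a,u,v,k=40): return cv2.resize(cv2.cvtColor(a,cv2.COLOR_RGB2BGR)[v-k:v+k,u-k:u+k],(390,390),interpolation=cv2.INTER_CUBIC)
def draw(im,circs):
    b=cv2.resize(im,None,fx=6,fy=6,interpolation=cv2.INTER_CUBIC)
    t=np.linspace(0,2*np.pi,100)
    for (x,y,z,r,col) in circs:
        p=proj(s,np.c_[x+r*np.cos(t),y+r*np.sin(t),0*t+z]);p=((p+.5)*6-.5).astype(int)
        cv2.polylines(b,[p.reshape(-1,1,2)],True,col,1)
    return b
a=draw(im0,[(574,-265,120,45,(255,0,0))])[60*6:150*6,270*6:360*6]
z=state()['tool_pos'][2]-21.7
b=draw(im4,[(574.6,-266.6,z,53,(255,0,0)),(572,-263,z,53,(0,200,0))])[60*6-180:150*6-180,270*6:360*6]
o=np.hstack([a,b]); o=cv2.resize(o,(800,400))
cv2.imwrite('pics/ov4.png',cv2.cvtColor(o,cv2.COLOR_RGB2BGR))
```

```text
(no output)
```

View pics/ov4.png

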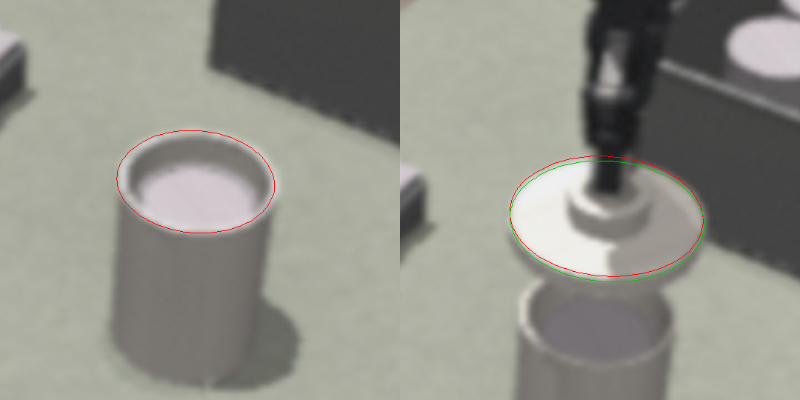

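Both cameras put the outer lid about 2 mm towards +y of the rim. The tool pose puts the stem about 1.5 mm towards -y, so the outer lid has slid a few mm on the flange within its play. I'll nudge by +1.3 mm in y and lower.

```bash
python3 -m pendant '[{"tx":-0.02,"ty":0.04,"tz":-0.3,"turn":0},{"tx":0,"ty":0,"tz":-0.4,"turn":0},{"tx":0,"ty":0,"tz":-0.3,"turn":0},{"tx":0,"ty":0,"tz":0,"turn":0},{"tx":0,"ty":0,"tz":0,"turn":0}]'
python3 -c "
from h import *
st()"
```

```text
time: 8.23
tool_pos: [573.1, -263.0, 176.7]
orientation: [-0.578, 0.407, -0.396, 0.586]
contact_force: [0.7, 0.7, -2.9]
opening: 15.7
8.23 [ 573.1 -263.   176.7] y [-0.42  1.04] jaw [ 0.356 -0.934 -0.02 ] F [ 0.7  0.7 -2.9] M [-0.06 -0.   -0.03] 15.7
```

```bash
python3 -m pendant '[{"tx":0.02,"ty":-0.08,"tz":0,"turn":0},{"tx":0,"ty":0,"tz":-0.15,"turn":0},{"tx":0,"ty":0,"tz":0,"turn":0},{"tx":0,"ty":0,"tz":0,"turn":0}]'
python3 - <<'E'
from h import *
st()
snap('side','side5')
s=load('side');p=proj(s,[574,-265,130])[0].astype(int);k=45
cv2.imwrite('pics/side5c.png',cv2.resize(cv2.cvtColor(s['img'],cv2.COLOR_RGB2BGR)[p[1]-k:p[1]+k,p[0]-k:p[0]+k],(500,500),interpolation=cv2.INTER_CUBIC))
E
```

```text
time: 8.57
tool_pos: [573.7, -265.4, 171.1]
orientation: [-0.578, 0.407, -0.395, 0.586]
contact_force: [-0.3, -0.8, -2.0]
opening: 16.3
8.57 [ 573.7 -265.4  171.1] y [-0.47  1.07] jaw [ 0.356 -0.934 -0.02 ] F [-0.3 -0.8 -2. ] M [ 0.01 -0.05 -0.08] 16.3
```

View pics/side5c.png

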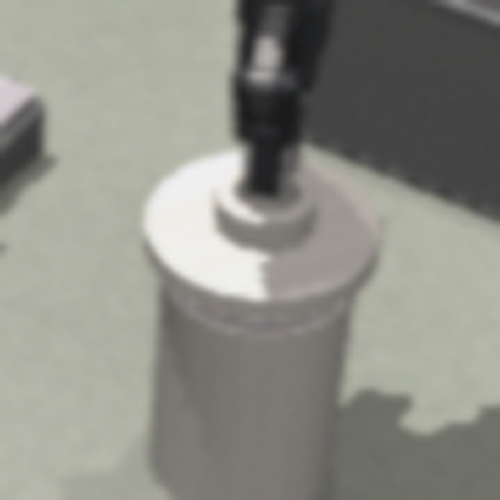

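The lid is centred over the canister in that view: the axis extrapolates to about x=262 and the lid centre is at 262. Lowering in small steps.

```bash
python3 -m pendant '[{"tx":0,"ty":0,"tz":-0.15,"turn":0},{"tx":0,"ty":0,"tz":-0.1,"turn":0},{"tx":0,"ty":0,"tz":0,"turn":0},{"tx":0,"ty":0,"tz":0,"turn":0}]'
python3 -c "
from h import *
st()"
```

```text
time: 8.95
tool_pos: [574.0, -265.7, 163.6]
orientation: [-0.578, 0.407, -0.396, 0.586]
contact_force: [0.7, -0.1, -2.7]
opening: 16.0
8.95 [ 574.  -265.7  163.6] y [-0.41  1.03] jaw [ 0.356 -0.934 -0.019] F [ 0.7 -0.1 -2.7] M [-0.06 -0.03 -0.06] 16.0
```

```bash
python3 -m pendant '[{"tx":0,"ty":0,"tz":-0.1,"turn":0},{"tx":0,"ty":0,"tz":0,"turn":0},{"tx":0,"ty":0,"tz":0,"turn":0}]'
python3 -m pendant '[{"tx":0,"ty":0,"tz":-0.1,"turn":0},{"tx":0,"ty":0,"tz":0,"turn":0},{"tx":0,"ty":0,"tz":0,"turn":0}]'
python3 -c "
from h import *
st()"
```

```text
time: 9.2
tool_pos: [574.0, -265.7, 160.4]
orientation: [-0.578, 0.407, -0.396, 0.586]
contact_force: [0.8, 0.1, -2.3]
opening: 15.9
time: 9.45
tool_pos: [574.1, -265.7, 157.2]
orientation: [-0.578, 0.407, -0.396, 0.586]
contact_force: [0.3, -0.6, -3.0]
opening: 15.9
9.45 [ 574.1 -265.7  157.2] y [-0.39  1.02] jaw [ 0.356 -0.934 -0.019] F [ 0.3 -0.6 -3. ] M [-0.04  0.01 -0.06] 15.9
```

The plug is in with no contact. Continue gently.

```bash
python3 -m pendant '[{"tx":0,"ty":0,"tz":-0.1,"turn":0},{"tx":0,"ty":0,"tz":0,"turn":0},{"tx":0,"ty":0,"tz":0,"turn":0}]'
python3 -m pendant '[{"tx":0,"ty":0,"tz":-0.04,"turn":0},{"tx":0,"ty":0,"tz":0,"turn":0}]'
python3 -m pendant '[{"tx":0,"ty":0,"tz":-0.04,"turn":0},{"tx":0,"ty":0,"tz":0,"turn":0}]'
python3 -c "
from h import *
st()"
```

```text
time: 9.7
tool_pos: [574.1, -265.7, 153.9]
orientation: [-0.578, 0.407, -0.396, 0.586]
contact_force: [0.5, 0.2, -2.8]
opening: 16.1
time: 9.87
tool_pos: [574.1, -265.7, 152.6]
orientation: [-0.578, 0.407, -0.396, 0.586]
contact_force: [-0.1, 0.4, -3.0]
opening: 15.8
time: 10.03
tool_pos: [574.4, -265.9, 152.5]
orientation: [-0.578, 0.406, -0.396, 0.586]
contact_force: [-0.2, 0.3, -2.6]
opening: 15.6
10.03 [ 574.4 -265.9  152.5] y [-0.35  0.99] jaw [ 0.356 -0.934 -0.018] F [-0.2  0.3 -2.6] M [-0.03 -0.04 -0.  ] 15.6
```

```bash
python3 -m pendant '[{"tx":0,"ty":0,"tz":-0.06,"turn":0}]'
python3 -m pendant '[{"tx":0,"ty":0,"tz":-0.06,"turn":0}]'
python3 -m pendant '[{"tx":0,"ty":0,"tz":0,"turn":0}]'
python3 -c "
from h import *
st()"
```

```text
time: 10.12
tool_pos: [574.7, -266.2, 151.8]
orientation: [-0.578, 0.406, -0.396, 0.586]
contact_force: [-4.2, 0.9, 8.2]
opening: 15.8
time: 10.2
tool_pos: [575.2, -266.5, 151.9]
orientation: [-0.578, 0.406, -0.397, 0.586]
contact_force: [-3.8, 1.5, 9.4]
opening: 15.5
time: 10.28
tool_pos: [575.5, -266.5, 152.5]
orientation: [-0.578, 0.405, -0.397, 0.586]
contact_force: [0.6, -1.3, -3.0]
opening: 15.8
10.28 [ 575.5 -266.5  152.5] y [-0.18  0.88] jaw [ 0.356 -0.934 -0.015] F [ 0.6 -1.3 -3. ] M [0.   0.   0.02] 15.8
```

Contact came at 151.8, which is the expected seated height (151.7). I'll touch down again and release.

```bash
python3 -m pendant '[{"tx":-0.02,"ty":0,"tz":-0.04,"turn":0}]'
python3 -m pendant '[{"tx":0,"ty":0,"tz":0,"turn":0},{"tx":0,"ty":0,"tz":0,"turn":0},{"tx":0,"ty":0,"tz":0,"turn":0},{"tx":0,"ty":0,"tz":0.02,"turn":0}]' -0.3
python3 - <<'E'
from h import *
st()
snap('side')
s=load('side');p=proj(s,[574,-265,130])[0].astype(int);k=45
cv2.imwrite('pics/side6c.png',cv2.resize(cv2.cvtColor(s['img'],cv2.COLOR_RGB2BGR)[p[1]-k:p[1]+k,p[0]-k:p[0]+k],(500,500),interpolation=cv2.INTER_CUBIC))
W=world(s);q=W[(np.hypot(W[...,0]-574,W[...,1]+265)<60)&(abs(W[...,2]-130)<6)]
h=cv2.convexHull(q[:,:2].astype(np.float32))[:,0];print(cv2.minEnclosingCircle(h))
m=np.hypot(q[:,0]-573,q[:,1]+263)<48;q=q[m];A=np.c_[q[:,:2]-[574,-265],np.ones(len(q))];print(np.degrees(np.linalg.lstsq(A,q[:,2],rcond=None)[0][:2]),np.median(q[:,2]))
E
```

```text
time: 10.37
tool_pos: [575.3, -266.8, 151.8]
orientation: [-0.578, 0.405, -0.398, 0.586]
contact_force: [-2.4, 0.8, 4.8]
opening: 15.8
time: 10.7
tool_pos: [575.7, -267.1, 152.5]
orientation: [-0.578, 0.404, -0.398, 0.586]
contact_force: [0.9, 0.1, -0.1]
opening: 29.8
10.7 [ 575.7 -267.1  152.5] y [-0.02  0.8 ] jaw [ 0.356 -0.934 -0.013] F [ 0.9  0.1 -0.1] M [-0.01  0.    0.07] 29.8
((573.39013671875, -264.2216796875), 54.89946746826172)
[-0.05594628 -0.17379684] 130.20406528908867
```

View pics/side6c.png

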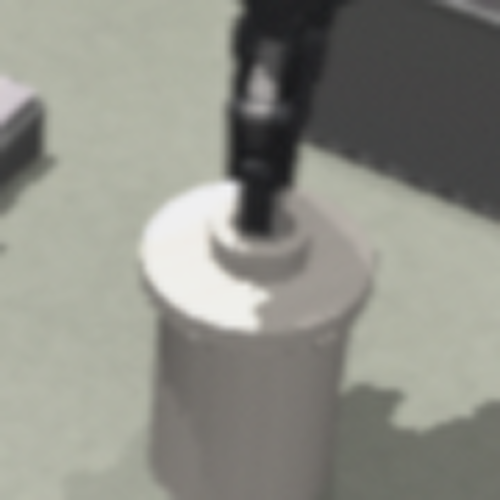

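The crop shows the pair flush on the canister. The plate is at z=130.2 (expected 130) and flat. I'll raise, open wider and measure the collar.

```bash
python3 -m pendant '[{"tx":0,"ty":0,"tz":0.2,"turn":0},{"tx":0,"ty":0,"tz":0.6,"turn":0},{"tx":0,"ty":0,"tz":0.6,"turn":0},{"tx":0,"ty":0,"tz":0.2,"turn":0},{"tx":0,"ty":0,"tz":0,"turn":0},{"tx":0,"ty":0,"tz":0,"turn":0},{"tx":0,"ty":0,"tz":0,"turn":0}]' 
python3 -m pendant '[{"tx":0,"ty":0,"tz":0,"turn":0},{"tx":0,"ty":0,"tz":0,"turn":0},{"tx":0,"ty":0,"tz":0,"turn":0}]' 0.6
python3 - <<'E'
from h import *
from scipy.optimize import least_squares
st()
for n in('side','top'):
    s=snap(n);p=proj(s,[574,-265,140])[0].astype(int);k=45
    cv2.imwrite(f'pics/{n}7c.png',cv2.resize(cv2.cvtColor(s['img'],cv2.COLOR_RGB2BGR)[max(p[1]-k,0):p[1]+k,p[0]-k:p[0]+k],(500,500),interpolation=cv2.INTER_CUBIC))
    W=world(s);D=np.hypot(W[...,0]-574,W[...,1]+265)
    for nm,lo,hi,R,r in(('plate',125,135,60,53),('collar',143,152,30,23),('stem',160,178,22,9)):
        q=W[(D<R)&(W[...,2]>lo)&(W[...,2]<hi)]
        if len(q)<8: print(n,nm,len(q));continue
        h=cv2.convexHull(q[:,:2].astype(np.float32))[:,0];c,rr=cv2.minEnclosingCircle(h)
        f=least_squares(lambda a:np.hypot(h[:,0]-a[0],h[:,1]-a[1])-r,[574,-265],loss='soft_l1')
        print(n,nm,len(q),np.round(c,1),round(rr,1),'fit',f.x.round(1),np.median(q[:,2]).round(1))
E
```

```text
time: 11.33
tool_pos: [575.3, -266.9, 202.6]
orientation: [-0.578, 0.404, -0.398, 0.586]
contact_force: [-0.3, 0.3, -0.1]
opening: 29.6
time: 11.58
tool_pos: [574.3, -266.3, 200.0]
orientation: [-0.578, 0.406, -0.397, 0.586]
contact_force: [-0.1, -0.5, 0.3]
opening: 65.1
11.58 [ 574.3 -266.3  200. ] y [-0.24  0.93] jaw [ 0.356 -0.934 -0.017] F [-0.1 -0.5  0.3] M [-0.04  0.04 -0.01] 65.1
side plate 703 [ 575.9 -262.2] 55.9 fit [ 573.8 -263.7] 130.0
side collar 129 [ 572.8 -262.1] 23.3 fit [ 573.  -262.2] 147.4
side stem 50 [ 573.3 -262.4] 9.7 fit [ 573.2 -262.8] 171.0
top plate 380 [ 583.9 -247.6] 49.1 fit [ 574.6 -264.6] 129.4
top collar 0
top stem 0
```

View pics/side7c.png

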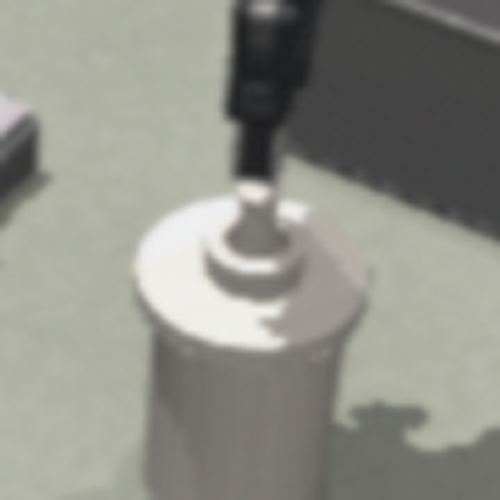

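View pics/top7c.png

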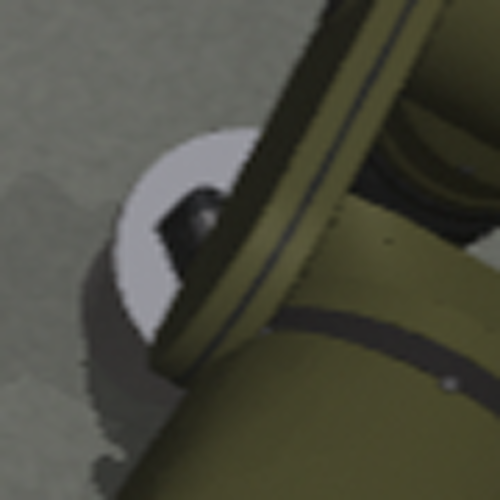

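Run:
```python
from h import *
T=np.array([574.3,-266.3]);j=np.array([.356,-.934]);k=np.array([.934,.356])
for n in('side','top'):
    s=load(n);W=world(s);D=np.hypot(W[...,0]-574,W[...,1]+265)
    for lo,hi in((195,212),(212,225),(225,240)):
        q=W[(D<75)&(W[...,2]>lo)&(W[...,2]<hi)&(s['img'].max(-1)<60)]
        if len(q)<4: continue
        a=(q[:,:2]-T)@j;b=(q[:,:2]-T)@k
        print(n,lo,len(q),'jaw',np.percentile(a,[2,10,50,90,98]).round(1),'perp',np.percentile(b,[2,50,98]).round(1),'zmin',q[:,2].min().round(1))
```

```text
side 212 22 jaw [-46.6 -45.9 -42.3  33.7  34.1] perp [-11.4  -5.5   4.4] zmin 212.9
side 225 33 jaw [-48.8 -48.2 -45.7 -38.8  31.5] perp [-9.  -2.6  2.9] zmin 225.1
```

Both cameras agree that the stem and collar are concentric, at about (573.3..573.6, -262.6..-264). That is about 3 mm from the tool axis along the jaw direction, while the open fingers themselves look centred. I'll aim for (573.7, -263.8).

```bash
python3 -m pendant '[{"tx":-0.02,"ty":0.08,"tz":-0.3,"turn":0},{"tx":0,"ty":0,"tz":-0.4,"turn":0},{"tx":0,"ty":0,"tz":-0.4,"turn":0},{"tx":0,"ty":0,"tz":0,"turn":0},{"tx":0,"ty":0,"tz":0,"turn":0}]' 
python3 -c "
from h import *
st()"
```

```text
time: 12.1
tool_pos: [572.7, -263.1, 161.6]
orientation: [-0.578, 0.407, -0.396, 0.586]
contact_force: [-0.0, -0.8, 0.8]
opening: 68.1
12.1 [ 572.7 -263.1  161.6] y [-0.38  1.01] jaw [ 0.356 -0.934 -0.019] F [-0.  -0.8  0.8] M [-0.01  0.02 -0.01] 68.1
```

```bash
python3 -m pendant '[{"tx":0.02,"ty":-0.01,"tz":-0.25,"turn":0},{"tx":0.01,"ty":0,"tz":-0.25,"turn":0},{"tx":0,"ty":0,"tz":0,"turn":0},{"tx":0,"ty":0,"tz":0,"turn":0}]' 
python3 -m pendant '[{"tx":0,"ty":0,"tz":-0.2,"turn":0},{"tx":0,"ty":0,"tz":0,"turn":0},{"tx":0,"ty":0,"tz":0,"turn":0}]'
python3 - <<'E'
from h import *
st()
s=snap('side');p=proj(s,[574,-265,140])[0].astype(int);k=35
cv2.imwrite('pics/side8c.png',cv2.resize(cv2.cvtColor(s['img'],cv2.COLOR_RGB2BGR)[p[1]-k:p[1]+k,p[0]-k:p[0]+k],(560,560),interpolation=cv2.INTER_CUBIC))
E
```

```text
time: 12.43
tool_pos: [573.3, -263.2, 143.9]
orientation: [-0.578, 0.407, -0.395, 0.586]
contact_force: [-0.6, -0.0, 0.5]
opening: 68.5
time: 12.68
tool_pos: [573.7, -263.4, 137.8]
orientation: [-0.578, 0.407, -0.396, 0.586]
contact_force: [-0.3, 0.7, 0.1]
opening: 68.1
12.68 [ 573.7 -263.4  137.8] y [-0.41  1.03] jaw [ 0.356 -0.934 -0.019] F [-0.3  0.7  0.1] M [-0.02 -0.01  0.03] 68.1
```

View pics/side8c.png

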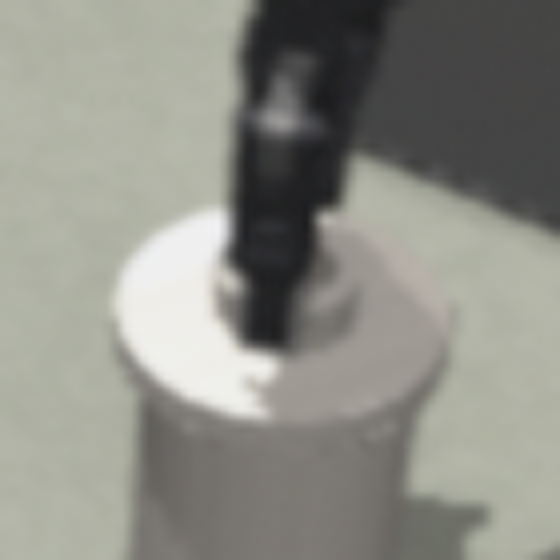

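The near finger is in front of the collar, just above the plate, and the collar lies between the fingers. Lower a little more, then close in stages.

```bash
python3 -m pendant '[{"tx":0,"ty":0,"tz":-0.2,"turn":0},{"tx":0,"ty":0,"tz":0,"turn":0},{"tx":0,"ty":0,"tz":0,"turn":0}]' 
python3 -m pendant '[{"tx":0,"ty":0,"tz":0,"turn":0},{"tx":0,"ty":0,"tz":0,"turn":0},{"tx":0,"ty":0,"tz":0,"turn":0},{"tx":0,"ty":0,"tz":0,"turn":0}]' 0.22
python3 - <<'E'
from h import *
st()
s=snap('side');p=proj(s,[574,-265,140])[0].astype(int);k=35
cv2.imwrite('pics/side9c.png',cv2.resize(cv2.cvtColor(s['img'],cv2.COLOR_RGB2BGR)[p[1]-k:p[1]+k,p[0]-k:p[0]+k],(560,560),interpolation=cv2.INTER_CUBIC))
E
```

```text
time: 12.98
tool_pos: [574.0, -263.6, 132.0]
orientation: [-0.578, 0.407, -0.396, 0.586]
contact_force: [0.5, -0.4, 0.6]
opening: 68.3
time: 13.32
tool_pos: [574.0, -263.6, 132.1]
orientation: [-0.578, 0.406, -0.396, 0.586]
contact_force: [0.4, -0.3, -0.7]
opening: 52.4
13.32 [ 574.  -263.6  132.1] y [-0.34  0.98] jaw [ 0.356 -0.934 -0.018] F [ 0.4 -0.3 -0.7] M [0.   0.03 0.04] 52.4
```

View pics/side9c.png

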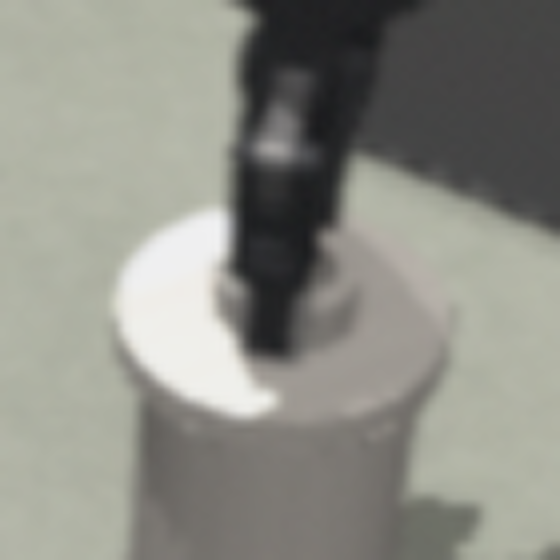

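```bash
python3 -m pendant '[{"tx":0,"ty":0,"tz":0,"turn":0},{"tx":0,"ty":0,"tz":0,"turn":0}]' 0.12
python3 -m pendant '[{"tx":0,"ty":0,"tz":0,"turn":0},{"tx":0,"ty":0,"tz":0,"turn":0}]' 0.04
python3 - <<'E'
from h import *
st()
E
```

```text
time: 13.53
tool_pos: [574.3, -263.9, 132.5]
orientation: [-0.579, 0.406, -0.396, 0.586]
contact_force: [0.3, 0.1, -0.7]
opening: 47.5
time: 13.7
tool_pos: [574.4, -264.0, 132.9]
orientation: [-0.578, 0.406, -0.397, 0.586]
contact_force: [0.3, -0.5, -1.0]
opening: 45.0
13.7 [ 574.4 -264.   132.9] y [-0.28  0.93] jaw [ 0.356 -0.934 -0.017] F [ 0.3 -0.5 -1. ] M [-0.07 -0.03  0.02] 45.0
```

```bash
python3 -m pendant '[{"tx":0,"ty":0,"tz":0,"turn":0},{"tx":0,"ty":0,"tz":0,"turn":0},{"tx":0,"ty":0,"tz":0,"turn":0},{"tx":0,"ty":0,"tz":0,"turn":0}]' -1
python3 - <<'E'
from h import *
from scipy.optimize import least_squares
st()
for n in('side','top'):
    s=snap(n);p=proj(s,[574,-265,140])[0].astype(int);k=35
    cv2.imwrite(f'pics/{n}10c.png',cv2.resize(cv2.cvtColor(s['img'],cv2.COLOR_RGB2BGR)[p[1]-k:p[1]+k,p[0]-k:p[0]+k],(560,560),interpolation=cv2.INTER_CUBIC))
    W=world(s);D=np.hypot(W[...,0]-574,W[...,1]+265)
    for nm,lo,hi,R,r in(('plate',125,135,60,53),('collar',143,152,30,23),('stem',160,178,22,9)):
        q=W[(D<R)&(W[...,2]>lo)&(W[...,2]<hi)&(s['img'].max(-1)>90)]
        if len(q)<8: print(n,nm,len(q));continue
        h=cv2.convexHull(q[:,:2].astype(np.float32))[:,0]
        f=least_squares(lambda a:np.hypot(h[:,0]-a[0],h[:,1]-a[1])-r,[574,-265],loss='soft_l1')
        print(n,nm,len(q),'fit',f.x.round(1),np.median(q[:,2]).round(1))
E
```

```text
time: 14.03
tool_pos: [574.5, -264.1, 133.1]
orientation: [-0.578, 0.406, -0.397, 0.586]
contact_force: [0.1, -0.4, 1.1]
opening: 43.1
14.03 [ 574.5 -264.1  133.1] y [-0.26  0.91] jaw [ 0.356 -0.934 -0.017] F [ 0.1 -0.4  1.1] M [-0.02 -0.01  0.02] 43.1
side plate 666 fit [ 573.4 -262.3] 130.1
side collar 61 fit [ 573.3 -262.2] 147.1
side stem 0
top plate 240 fit [ 575.1 -264.5] 129.0
top collar 0
top stem 0
```

View pics/side10c.png

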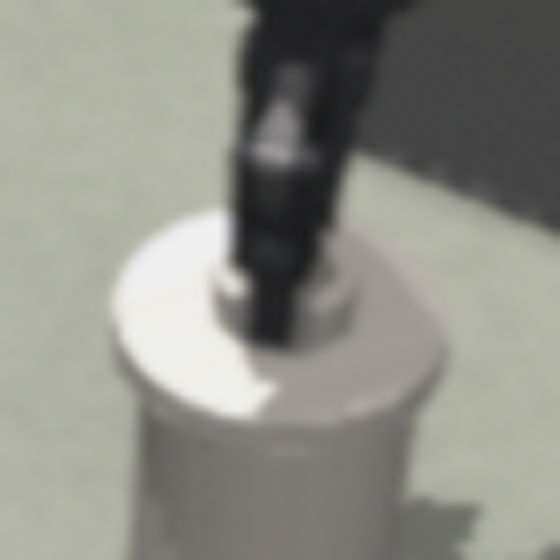

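Gripped: opening reads 43.1, and the stem earlier read about 2 mm low too. The plate and collar are unmoved and concentric with the stem. Lifting slowly.

```bash
python3 -m pendant '[{"tx":0,"ty":0,"tz":0.1,"turn":0},{"tx":0,"ty":0,"tz":0.1,"turn":0},{"tx":0,"ty":0,"tz":0.1,"turn":0}]'
python3 - <<'E'
from h import *
st()
E
python3 -m pendant '[{"tx":0,"ty":0,"tz":0.1,"turn":0},{"tx":0,"ty":0,"tz":0.1,"turn":0},{"tx":0,"ty":0,"tz":0,"turn":0}]'
python3 - <<'E'
from h import *
st()
s=snap('side');p=proj(s,[574,-265,150])[0].astype(int);k=45
cv2.imwrite('pics/side11c.png',cv2.resize(cv2.cvtColor(s['img'],cv2.COLOR_RGB2BGR)[p[1]-k:p[1]+k,p[0]-k:p[0]+k],(560,560),interpolation=cv2.INTER_CUBIC))
E
```

```text
time: 14.38
tool_pos: [573.6, -263.6, 140.7]
orientation: [-0.579, 0.407, -0.396, 0.586]
contact_force: [0.3, -0.8, -0.9]
opening: 42.9
14.38 [ 573.6 -263.6  140.7] y [-0.41  0.99] jaw [ 0.356 -0.934 -0.019] F [ 0.3 -0.8 -0.9] M [-0.14 -0.01  0.04] 42.9
time: 14.63
tool_pos: [573.7, -263.6, 147.9]
orientation: [-0.578, 0.407, -0.396, 0.586]
contact_force: [-0.1, -0.6, -0.7]
opening: 43.2
14.63 [ 573.7 -263.6  147.9] y [-0.39  1.  ] jaw [ 0.356 -0.934 -0.019] F [-0.1 -0.6 -0.7] M [ 0.04 -0.    0.03] 43.2
```

View pics/side11c.png

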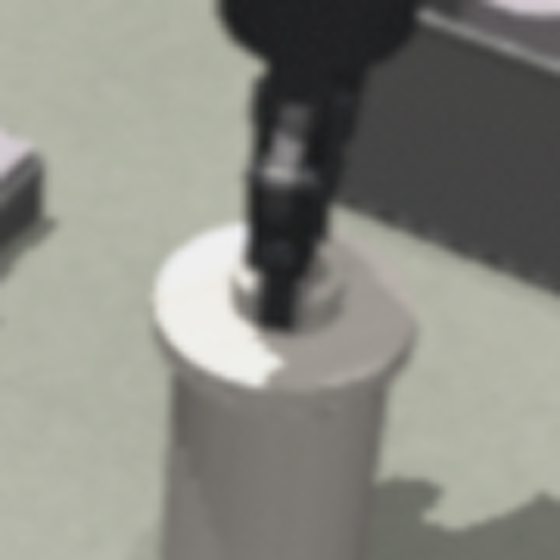

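```bash
python3 -m pendant '[{"tx":0,"ty":0,"tz":0.15,"turn":0},{"tx":0,"ty":0,"tz":0.2,"turn":0},{"tx":0,"ty":0,"tz":0.2,"turn":0},{"tx":0,"ty":0,"tz":0.2,"turn":0},{"tx":0,"ty":0,"tz":0,"turn":0},{"tx":0,"ty":0,"tz":0,"turn":0}]'
python3 - <<'E'
from h import *
st()
s=snap('side','side12');p=proj(s,[574,-265,150])[0].astype(int);k=45
cv2.imwrite('pics/side12c.png',cv2.resize(cv2.cvtColor(s['img'],cv2.COLOR_RGB2BGR)[p[1]-k:p[1]+k,p[0]-k:p[0]+k],(560,560),interpolation=cv2.INTER_CUBIC))
E
```

```text
time: 15.18
tool_pos: [573.5, -263.3, 172.9]
orientation: [-0.578, 0.407, -0.396, 0.586]
contact_force: [-0.3, 0.5, -1.5]
opening: 43.2
15.18 [ 573.5 -263.3  172.9] y [-0.4   1.02] jaw [ 0.356 -0.934 -0.019] F [-0.3  0.5 -1.5] M [ 0.02 -0.02 -0.02] 43.2
```

View pics/side12c.png

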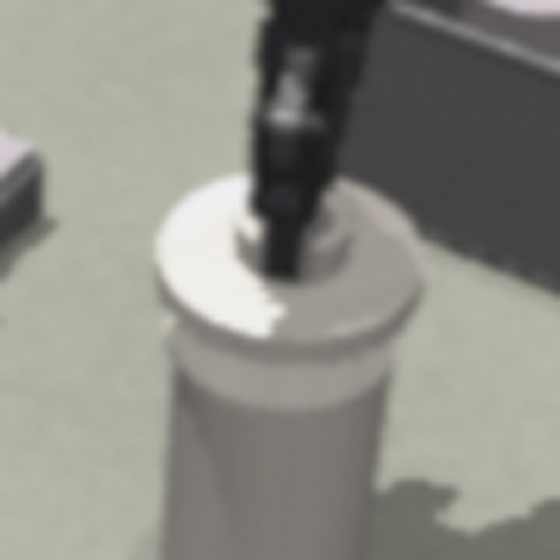

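The outer lid rises alone, with the inner flange still on the rim at crop (280,370). Continue to about 100 mm of lift (TCP about 233).

```bash
python3 -m pendant '[{"tx":0,"ty":0,"tz":0.2,"turn":0},{"tx":0,"ty":0,"tz":0.25,"turn":0},{"tx":0,"ty":0,"tz":0.25,"turn":0},{"tx":0,"ty":0,"tz":0.25,"turn":0},{"tx":0,"ty":0,"tz":0.25,"turn":0},{"tx":0,"ty":0,"tz":0.25,"turn":0},{"tx":0,"ty":0,"tz":0.25,"turn":0},{"tx":0,"ty":0,"tz":0.1,"turn":0},{"tx":0,"ty":0,"tz":0,"turn":0},{"tx":0,"ty":0,"tz":0,"turn":0},{"tx":0,"ty":0,"tz":0,"turn":0}]'
python3 - <<'E'
from h import *
st()
s=snap('side','side13');W=world(s)
D=np.hypot(W[...,0]-573.5,W[...,1]+263.5)
tc=state()['tool_pos'][2]
q=W[(D<46)&(D>26)&(abs(W[...,2]-(tc-3))<8)]
A=np.c_[q[:,:2]-[574,-265],np.ones(len(q))];print('outer plate',np.median(q[:,2]),np.degrees(np.linalg.lstsq(A,q[:,2],rcond=None)[0][:2]).round(2),len(q))
q=W[(D<46)&(D>14)&(abs(W[...,2]-126)<6)]
A=np.c_[q[:,:2]-[574,-265],np.ones(len(q))];print('inner flange',np.median(q[:,2]),np.degrees(np.linalg.lstsq(A,q[:,2],rcond=None)[0][:2]).round(2),len(q))
q=W[(D<15)&(W[...,2]>150)&(W[...,2]<180)];print('stem top',len(q),np.median(q,0).round(1))
E
```

```text
time: 16.15
tool_pos: [573.8, -263.5, 234.3]
orientation: [-0.578, 0.406, -0.396, 0.586]
contact_force: [-0.4, 0.3, -2.0]
opening: 43.3
16.15 [ 573.8 -263.5  234.3] y [-0.28  0.95] jaw [ 0.356 -0.934 -0.017] F [-0.4  0.3 -2. ] M [ 0.03  0.05 -0.  ] 43.3
outer plate 231.2947355066822 [-0.24  0.58] 391
inner flange 126.10440782637187 [ 0.11 -0.79] 582
stem top 71 [ 570.9 -258.6  166.1]
```

View pics/side13.png

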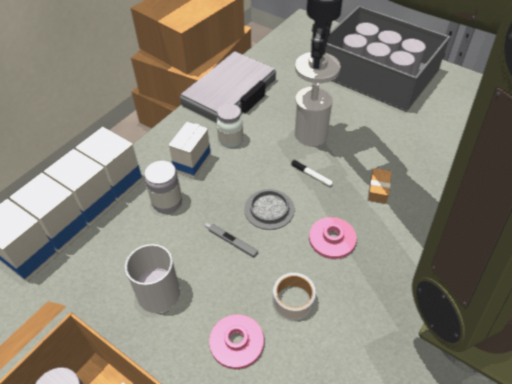

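Side: the outer lid is held at (317,67). The inner lid and stem are seated on the canister at (314,97), and everything else is in place. Settle, then check it is still.

```bash
python3 -m pendant '[{"tx":0,"ty":0,"tz":0,"turn":0},{"tx":0,"ty":0,"tz":0,"turn":0},{"tx":0,"ty":0,"tz":0,"turn":0},{"tx":0,"ty":0,"tz":0,"turn":0}]'
python3 - <<'E'
from h import *
st(); print(abs(state()['dq']).max())
s=snap('side');W=world(s);p=proj(s,[574,-265,140])[0].astype(int);k=45
cv2.imwrite('pics/side14c.png',cv2.resize(cv2.cvtColor(s['img'],cv2.COLOR_RGB2BGR)[p[1]-k:p[1]+k,p[0]-k:p[0]+k],(560,560),interpolation=cv2.INTER_CUBIC))
D=np.hypot(W[...,0]-573.5,W[...,1]+263.5)
q=W[(D<55)&(abs(W[...,2]-126)<5)]
h=cv2.convexHull(q[:,:2].astype(np.float32))[:,0]
print('flange',cv2.minEnclosingCircle(h),np.percentile(q[:,2],[5,50,95]).round(1))
E
```

```text
time: 16.53
tool_pos: [572.9, -263.0, 231.9]
orientation: [-0.578, 0.407, -0.395, 0.586]
contact_force: [-0.5, -0.2, -2.1]
opening: 43.2
16.53 [ 572.9 -263.   231.9] y [-0.47  1.06] jaw [ 0.356 -0.934 -0.02 ] F [-0.5 -0.2 -2.1] M [-0.03  0.03  0.03] 43.2
0.0058743885506553776
flange ((573.6231689453125, -264.6889953613281), 49.383914947509766) [123.  126.  128.7]
```

View pics/side14c.png

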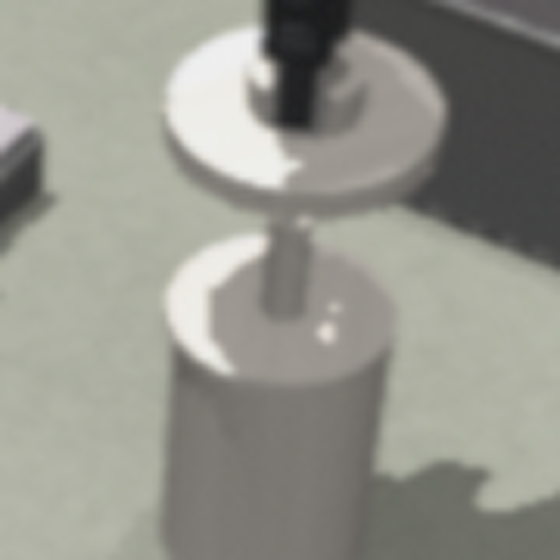

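The inner lid sits flush and level on the canister. The outer lid is held still above it, lifted about 99 mm.

```bash
python3 -c "
from plant import finish_job
print(finish_job())"
```

```text
the job is handed in; nothing more can be done
None
```

I carried the nested lids by the stem onto the packed canister, seated the inner lid, and lifted the outer lid straight up by its collar. I handed the job in at about 16.5 s of robot time, still holding the outer lid. `finish_job()` gives no verdict.

**Packed canister:** it is the right-hand one, at about (574, -265). Its tin top measured 101 mm high, against 41 mm in the other.

**Last checks:**
- **Inner lid:** the flange top is at z = 126.0 mm, where 126 is expected, and it looks flush on the rim.
- **Outer lid:** it was raised about 99 mm. It is level to about 1° and close to still (largest joint speed 0.006 rad/s).
- **Forces:** the largest wrist-force reading was about 10 N, at touchdown. The load in the hand now is about 2 N.
- **Bench:** nothing else looks moved in the last side picture.

**Checks that disagreed:**
- **Stem position:** after the carry, the cameras put the stem about 3 mm from where the tool pose did. I centred the collar grasp on the camera values, and the lids stayed concentric within about 1 mm.
- **Flange tilt:** one depth fit of the seated inner flange gave a 0.8° tilt. I took this as measurement noise, because the height and the picture both show it seated.
- **Gripper opening:** it reads about 2–3 mm low against the known stem and collar widths.

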